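# Scan a returned jar, unscrew its tight cap and hold it over the mouth

### The arm

A 6-joint arm with a two-finger parallel gripper is mounted at the origin on a cart in front of the work surface, level with it; the furniture and walls round the work are solid. World frame = base frame: x ahead of the robot, y to its left, z up, the work surface at z = 0. Lengths are in m, angles in rad, forces in N, time in s.
With the tool pointing down it reaches from about 0.275 to 1 m from the base axis. Payload 8.4 kg.
Tool frame: the origin (TCP) lies on the centre line of the jaws, within the pads' length; the fingertips stand 19 mm ahead of it and the grasp point (between the pads) is the TCP; z points along the fingers, y is the line along which they close (so a half turn about z gives the same grasp; the last joint's range is limited). The gripper opens to 85 mm and grips with 20 to 120 N. Pads are 22 mm wide; open, the fingers measure 114 mm over their backs; the gripper's body (76 mm by 85 mm) begins 54 mm behind the grasp point. The pads swing forward as they close: fully open they stand 13 mm farther back than shut.
Start: joints at [1.227, 0.353, 1.633, -0, 1.155, -0.002], TCP at [0.209, 0.589, 0.25] pointing down, gripper open.
Joint ranges: [-2.63, 2.63], [-0.92, 2.1], [0.06, 2.66], [-1.3, 4.44], [0, 2.69], [-3.02, 3.02]. Speed limits (rad/s): [2.22, 2.22, 2.79, 3.14, 3.14, 3.14].

### API

Orientations are given as a unit quaternion [w, x, y, z].
In Python, from cell import bot gives the robot as it stands.
- The arm moves only by the shell command python3 drive.py 'ROWS' [FORCE]. ROWS is a JSON list that holds a single list of rows (three levels of brackets), with 1 to 5 rows, each of 7 numbers: a rotation vector rx, ry, rz in fractions of the full range, 1 being pi rad, then dx, dy, dz in shares of the most that a row can go, 1 being 50 mm, then the opening from 0.0 (shut) to 1.0 (fully open); each row shifts and turns the commanded pose from where the row before left it, along the tool's axes as they then stand; what a row does not reach is not made up. A row lasts 1/10 s, in which the tool goes at most 0.05 m and 0.15 rad, less where a joint would pass 70% of its speed; a pose out of reach is approached as far as the arm can. The fingers move at their own pace and stop on an object; FORCE is the grip in N (left out, the last holds). Time passes only in rows, so rows that do not move let the fingers close. It prints the time, the measured TCP pose, the force, the opening and the grip force at its end. Shift and turn numbers lie between -1 and 1, and a call with a number outside is refused. Input that does not fit is refused with a message, and nothing moves.
- bot.state(): the state, without advancing time (a new reading comes with each control period).
- bot.grab_frame(name): name is "scene" or "top" or "wrist"; returns a dict with "color" (420x560x3 uint8, blue, green, red), "camera_matrix" (3x3 intrinsics, pixels), "D" ([k1, k2, p1, p2, k3] as OpenCV has them; the pictures are not rectified), "cam_to_world" (4x4, takes a point from camera to world coordinates); the wrist camera has in their place "tool_from_camera" (4x4, takes a point from camera to tool coordinates, whose origin is the TCP and whose axes are the flange's). Camera axes: x right, y down, z forward; pixel columns grow to the right and rows downward; lengths in m; the calibration is good to about 2 mm. A picture is of the moment at which its call begins: read the wrist's pose just before it. There is no depth.
- bot.hand_in(): hands the job in; it is judged then, once.
The state is a dict: "time": time; "qpos": joint angles; "joint_vel": joint speeds; "joint_torque": joint torques, N m; "ee_pos": TCP position; "ee_rot": TCP orientation; "force": force on the tool from outside, world axes, zero at the start; "moment": the same for the moment, N m; "finger_gap": opening from 0.0 (shut) to 1.0 (fully open); "finger_force": force on a finger pad.
Only numpy, scipy, OpenCV 4.12 (cv2) and the standard library are available. Lean on these libraries where they do the work, as an engineer would, in place of code of your own. Each camera call takes 0.05 s, during which the arm holds its last target. There are 200 camera calls.

### The job

Check in the returned jar that stands in the square nest on the plywood riser. First take the bar-shaped barcode scanner out of its charging cradle, hold it level and still for about two seconds with its window facing the middle of the barcode label on that jar, square on and 5 to 10 cm away, then lay it back down in its cradle and let go of it. Then grip the jar's tight screw cap, turn it counterclockwise just until its thread lets go, lift it straight off while the jar stays down in the nest, and finish still holding the cap level and still a few centimetres above the open mouth, centred over it; leave everything else where it stands.

Things in the scene. Friction and masses are not known exactly. Their poses are not given: they have to be found in the camera images.
- riser: fixed bench riser that carries the work: plywood top 295 x 660 x 14 mm on grey steel ends, its top 130 mm above the bench (z = 0.130 m); padded mailers lie under it. Origin on the bench under its centre
- jar_nest: fixed holder screwed to the riser: aluminium plate 100 x 100 x 8 mm with a square grey frame round a pocket 66 x 66 mm, frame 22 mm high above the plate and 80 mm across outside (its top is 30 mm above the riser). It keeps the square jar from turning. Origin at the centre of the plate's underside, on the riser; z up
- jar: white square jar, loose, standing in the nest's pocket with 1 mm play each side (it cannot turn, but nothing holds it down: 0.45 kg); body 64 x 64 mm and 74 mm high, then a round neck 40 mm across. Origin at the centre of its underside, 8 mm above the riser; z up; the barcode label is on its -x face, which looks to the right and a little towards the robot
- jar_label (a point): middle of the barcode on the jar's -x face, 46.5 mm above the jar's underside (label 48 mm wide, bars 38 x 19 mm); axes as the jar's, so -x points out of the label
- jar_mouth (a point): centre of the jar's mouth at the height of its rim, 100 mm above the jar's underside, hidden under the cap at the start: the cap's lower edge is clear of the rim once raised by 21 mm
- jar_cap: black ribbed screw cap, loose, 56 mm across, 24 mm high, 0.05 kg; origin at the centre of its lower edge, 79 mm above the jar's underside when closed (5 mm above the jar's shoulder); z up. Screwed tight: 0.35 to 0.8 N m breaks it loose, then it turns easily and need not rise as it turns. Closed, its x axis stands 72 to 82 degrees clockwise of the jar's; free, within 23 degrees of it
- cap_top (a point): centre of the cap's flat top, 24 mm above its lower edge. Right-hand thread of three short starts: turned counterclockwise seen from above, the cap is free after 49 to 59 degrees and stays free up to about 95, then catches under the next starts; 75 always frees it. Lifted while caught, it drags the jar up
- scan_cradle: fixed black charging cradle on the riser, 156 x 70 mm, floor 6 mm above the riser; low corner cheeks (to 19 mm) and end stops (to 16 mm) leave 6 mm play at the scanner's ends and 4 mm at its sides; the sides are open between the cheeks for 94 mm, where the fingers go. Origin at the centre of its underside, on the riser; x along its length, z up
- scanner: loose bar-shaped cordless barcode scanner, 130 mm long, 46 mm wide at head and heel, 30 mm high, 0.16 kg, lying in the cradle; its middle 74 mm are a slim black ribbed grip, 38 mm wide and 26 mm deep (1 to 27 mm above its underside). Origin at the centre of its underside; x along it towards the window, z up
- scan_grip (a point): middle of the scanner's grip, 14 mm above its underside, 6 mm of cradle floor below that; close the fingers across it along the scanner's y axis
- scan_window (a point): centre of the scan window in the scanner's +x end, 65.5 mm ahead of its origin and 15.5 mm above its underside; it reads along +x; axes as the scanner's
- waiting_jar: a second, closed jar of the same make and size, with cap and label, standing on the bare riser to the left of the nest; it is to be left alone. Origin under its centre
- label_roll: white label roll standing on end on the riser, at the left front, 72 mm across, 52 mm high; origin under its centre
- marker: marker pen lying along the back edge of the riser, 138 mm long, 19 mm high; origin under it
- flask_navy: upright dark green drinking flask on the bench left of the riser, 72 mm across, 250 mm high; origin under its centre
- mug2: dark grey mug on the bench, far left, 88 mm across and 106 mm high; origin under it
- carton: small taped brown carton on the bench right of the riser, 89 x 120 x 58 mm high; origin under its centre
- hang_tags: banded pile of hang tags on the bench in front of the riser, 91 x 56 x 19 mm; origin under it
- cutter: box cutter lying on the bench in front of the riser, 172 mm long; origin under it

How it is judged:
On the way, in this order (a step that is already met when the one before it is completed fails the run):
1. held scanner aimed at the nested jar's label for 1 s: window 25 to 125 mm off, axis within 15 mm sideways and 12 mm in height of the barcode's middle, square within 0.4 rad, level within 0.3, still (contact force between the fingers and scanner above 1 N and x of jar_label in the frame of scan_window between 0.025 and 0.125 m and y of jar_label in the frame of scan_window between -0.015 and 0.015 m and z of jar_label in the frame of scan_window between -0.012 and 0.012 m and x of scan_window in the frame of jar_label below -0.02 m and angle between the x axis of scanner and the x axis of jar, either way round below 0.4 rad and angle between scanner's own z axis and vertical below 0.3 rad and linear speed of scanner below 0.03 m/s and angular speed of scanner below 0.2 rad/s), for 1 s.
2. the scanner lies in its cradle again (within 12 mm of its centre, flat on the floor of the cradle) and is let go (x of scanner in the frame of scan_cradle between -0.012 and 0.012 m and y of scanner in the frame of scan_cradle between -0.012 and 0.012 m and z of scanner in the frame of scan_cradle below 0.01 m and angle between scanner's own z axis and vertical below 0.1 rad and contact force between the fingers and scanner below 0.1 N), for 0.2 s.
3. the cap, held by the fingers, has come off the neck at its first free position (its x axis within 0.6 rad of the jar's) with the jar still down in the nest (z of jar_cap in the frame of jar above 0.102 m and angle between the x axis of jar_cap and the x axis of jar, either way round below 0.6 rad and contact force between the fingers and jar_cap above 1 N and z of jar in the frame of jar_nest below 0.0115 m and angle between jar's own z axis and vertical below 0.06 rad), for 0.05 s.
At the end, for the whole second after the job is handed in: The fingers hold the cap still, level within 0.2 rad, lower edge 5 to 70 mm above the rim, centred over the mouth within 20 mm, clear of the jar; the jar stands upright on its nest's floor (raised under 3.5 mm); the scanner lies flat in its cradle, within 12 mm of its centre, let go (all of step 2 and contact force between the fingers and jar_cap above 1 N and contact force between jar_cap and jar below 0.1 N and z of jar_cap in the frame of jar_mouth between 0.005 and 0.07 m and horizontal distance between jar_cap and jar_mouth below 0.02 m and angle between jar_cap's own z axis and vertical below 0.2 rad and linear speed of jar_cap below 0.03 m/s and z of jar in the frame of jar_nest below 0.0115 m and angle between jar's own z axis and vertical below 0.06 rad); the arm keeps its last pose, push and grip.
It fails at once if the jar is pulled more than 10 mm up out of its nest (z of jar in the frame of jar_nest above 0.018 m).
It fails at once if a bystander is moved by more than 30 mm or tipped over (distance of any of waiting_jar, label_roll, marker, flask_navy, mug2, carton, hang_tags, cutter from where it was at the start of the episode above 0.03 m or angle between any of waiting_jar, flask_navy, mug2's own z axis and vertical above 0.4 rad).
It also fails if it takes over 61 s, if anything falls off the work surface, if the arm or the gripper's body presses on something with over 40 N, if the wrist force passes 120 N, or if a joint passes its speed limit or range.

## Working session

There is one attempt and no reset: what is moved stays moved. The work goes in short steps, Python scripts to look and compute and a shell command to move; the robot and the scene stay as the last step left them, time stands still between calls to the robot, and variables do not carry over. Pictures are saved under pics/ and viewed, at most 10 in all, crops included, and the job is handed in when it is done.

```bash
ls; mkdir -p pics; python3 - <<'E'
from cell import bot
import cv2,numpy as np
s=bot.state();print(s)
for n in("top","scene"):
    f=bot.grab_frame(n);cv2.imwrite(f"pics/{n}0.png",f["color"]);np.savez(f"{n}.npz",**{k:np.array(f[k]) for k in f})
    print(n,f["camera_matrix"],f["D"],f["cam_to_world"])
E
```

```text
cell.py
drive.py
pics
{'time': 0.0, 'qpos': array([ 1.22660695e+00,  3.53649093e-01,  1.63416954e+00, -5.67153430e-06,
        1.15517207e+00, -2.38229001e-03]), 'joint_vel': array([ 1.98629151e-04,  1.67679683e-03,  1.20207729e-05,  9.76043055e-04,
        2.71959528e-04, -1.33249224e-03]), 'joint_torque': array([ 5.05125299e-04, -6.05272794e+01, -3.42066193e+01, -3.86557474e-05,
        9.43991763e-03,  1.59151489e-05]), 'ee_pos': array([0.20932938, 0.58841302, 0.24954592]), 'ee_rot': array([-1.17971058e-04,  1.70071627e-01,  9.85431455e-01, -6.89002909e-04]), 'force': array([ 0.33022974, -0.08297279, -1.36700978]), 'moment': array([-0.01495608,  0.01066565,  0.00034044]), 'finger_force': 0.0, 'finger_gap': 0.9977109836911352}
top [[437.27186073   0.         281.21237017]
 [  0.         437.27186073 216.52848168]
 [  0.           0.           1.        ]] [0.01035676 0.         0.         0.         0.        ] [[ 3.07732222e-03 -9.94182066e-01  1.07668699e-01  4.00678471e-01]
 [-9.99889156e-01 -1.49065361e-03  1.48139622e-02  4.95071915e-02]
 [-1.45672788e-02 -1.07702352e-01 -9.94076455e-01  1.55214021e+00]
 [ 0.00000000e+00  0.00000000e+00  0.00000000e+00  1.00000000e+00]]
scene [[487.94286328   0.         285.43169643]
 [  0.         487.94286328 200.42319253]
 [  0.           0.           1.        ]] [-0.12834027  0.          0.          0.          0.        ] [[-0.99925695 -0.03109544  0.02277309  0.5045793 ]
 [-0.03816043  0.88119374 -0.47121267  0.8233747 ]
 [-0.00541494 -0.47173157 -0.88172559  1.58827204]
 [ 0.          0.          0.          1.        ]]
```

View pics/top0.png

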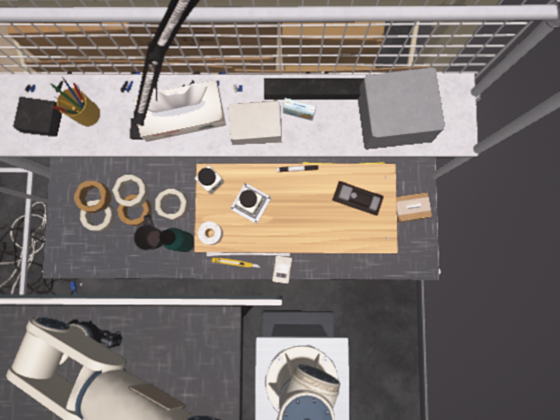

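View pics/scene0.png

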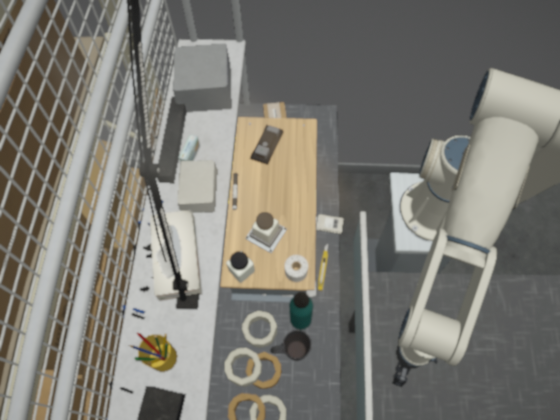

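```bash
cat > h.py <<'E'
import numpy as np,cv2
from scipy.spatial.transform import Rotation as R
def load(n):
    f=np.load(n+".npz");return {k:f[k] for k in f}
def ray(f,p,T=None):
    T=f["cam_to_world"] if T is None else T
    u=cv2.undistortPoints(np.array([[p]],float),f["camera_matrix"],f["D"])[0,0]
    return T[:3,3],T[:3,:3]@np.array([u[0],u[1],1.])
def onz(f,p,z,T=None):
    o,d=ray(f,p,T);return o+d*(z-o[2])/d[2]
def tri(r1,r2):
    (a,d),(b,e)=r1,r2
    t=np.linalg.lstsq(np.c_[d,-e],b-a,rcond=None)[0]
    p,q=a+d*t[0],b+e*t[1];return (p+q)/2,np.linalg.norm(p-q)
E
python3 - <<'E'
from h import *
np.set_printoptions(precision=4,suppress=True)
t,s=load("top"),load("scene")
for a,b,n in [((280,301),(362,213),"railend"),((249,199),(264,219),"cap"),((179,234),(301,300),"flask"),((198,164),(229,287),"riser c"),((171,205),(259,327),"ring"),((150,100),(150,170),"lamp")]:
    print(n,tri(ray(t,a),ray(s,b)))
c=lambda i,x,y,w,h,k:cv2.resize(i["color"][y:y+h,x:x+w],None,fx=k,fy=k,interpolation=cv2.INTER_CUBIC)
a=c(t,185,150,256,140,3)
cv2.imwrite("pics/c1.png",a)
b=c(s,215,100,130,200,3);cv2.imwrite("pics/c2.png",b)
E
```

```text
railend (array([0.2812, 0.074 , 0.1128]), np.float64(0.00030285210696632755))
cap (array([0.6002, 0.1672, 0.2333]), np.float64(0.006112242924697837))
flask (array([0.4882, 0.3974, 0.1621]), np.float64(0.013029046514424918))
riser c (array([0.7192, 0.3508, 0.123 ]), np.float64(0.024228045232590124))
ring (array([0.6077, 0.457 , 0.0419]), np.float64(0.006976327360769147))
lamp (array([0.7618, 0.3194, 0.74  ]), np.float64(0.08853960894238486))
```

View pics/c1.png

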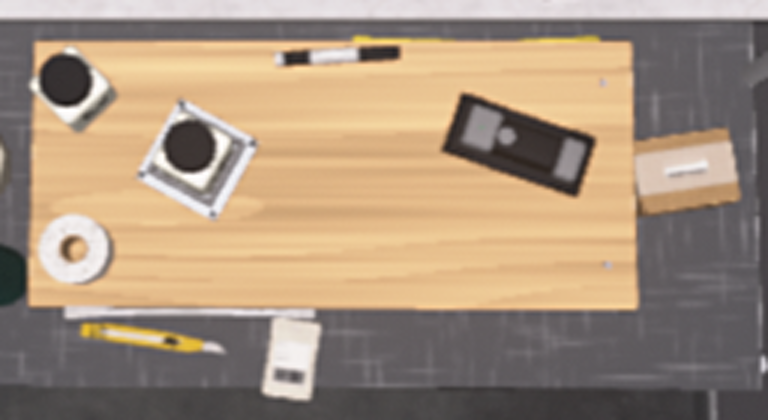

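View pics/c2.png

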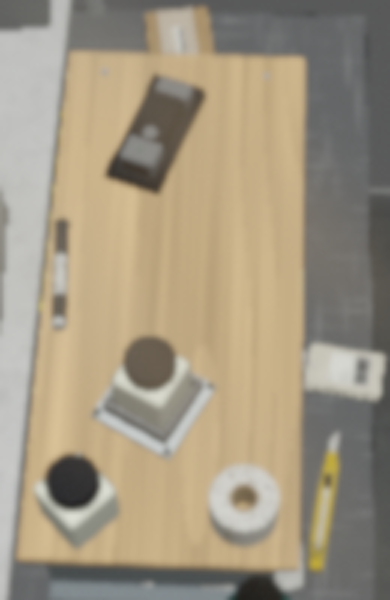

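```bash
python3 - <<'E'
from h import *
from cell import bot
np.set_printoptions(precision=4,suppress=True)
t=load("top")
def quad(ps,z):
    P=np.array([onz(t,(185+x/3-.33,150+y/3-.33),z) for x,y in ps]);
    print(P.mean(0),[np.linalg.norm(P[i]-P[i-1]) for i in range(4)],[np.degrees(np.arctan2(*(P[i]-P[i-1])[[1,0]])) for i in range(4)])
quad([(463,94),(595,139),(578,195),(443,150)],.149)
quad([(182,100),(256,145),(213,217),(138,174)],.138)
quad([(34,42),(632,42),(638,309),(28,307)],.13)
print("cap",onz(t,(185+190/3-.33,150+147/3-.33),.241))
print("btn",onz(t,(185+507/3-.33,150+135/3-.33),.166))
f=bot.grab_frame("wrist");print(f["tool_from_camera"],f["camera_matrix"],f["D"])
E
```

```text
[ 0.614  -0.1773  0.149 ] [np.float64(0.06517830834009734), np.float64(0.14962956195389995), np.float64(0.06377579782876945), np.float64(0.15202315031012414)] [np.float64(-19.90862459441762), np.float64(-109.19121597192664), np.float64(162.22021451649996), np.float64(71.34274899034693)]
[0.5994 0.1714 0.138 ] [np.float64(0.09426020300991189), np.float64(0.09531657370038851), np.float64(0.09141110486053204), np.float64(0.09458335576950827)] [np.float64(-29.89597807205646), np.float64(-121.4278646817206), np.float64(149.66548903480768), np.float64(60.287964968019175)]
[0.5845 0.0246 0.13  ] [np.float64(0.292675440900533), np.float64(0.6597614043775288), np.float64(0.29276150409670265), np.float64(0.6584019465283721)] [np.float64(0.10170671363222383), np.float64(-90.02227029265855), np.float64(179.83561210215012), np.float64(89.97025902172412)]
cap [0.597  0.1699 0.241 ]
btn [ 0.6215 -0.1613  0.166 ]
[[-0.0003 -0.9617 -0.2742  0.0694]
 [ 1.     -0.0003  0.      0.0007]
 [-0.0001 -0.2742  0.9617 -0.1233]
 [ 0.      0.      0.      1.    ]] [[332.6637   0.     275.8419]
 [  0.     332.6637 213.4283]
 [  0.       0.       1.    ]] [0.0062 0.     0.     0.     0.    ]
```

The manual's scale: shifts go in shares of 50 mm and turns go in shares of pi rad. Converting my numbers, -0.04 m is -0.8, -0.03 m is -0.6, 0.15 rad is 0.0477.

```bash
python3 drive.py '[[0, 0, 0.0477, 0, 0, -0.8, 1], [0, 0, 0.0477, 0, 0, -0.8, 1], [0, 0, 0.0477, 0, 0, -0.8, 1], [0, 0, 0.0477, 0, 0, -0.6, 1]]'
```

```text
refused: ROWS must be a list holding one list of rows, three levels of brackets. Nothing was moved.
```

The error is about the shape of the input: a list holding one list of rows, three levels of brackets. Fixing that and sending the same move.

```bash
python3 drive.py '[[[0, 0, 0.0477, 0, 0, -0.8, 1], [0, 0, 0.0477, 0, 0, -0.8, 1], [0, 0, 0.0477, 0, 0, -0.8, 1], [0, 0, 0.0477, 0, 0, -0.6, 1]]]'
python3 drive.py '[[[0, 0, 0, -0.952, -0.136, 0, 1], [0, 0, 0, -0.952, -0.136, 0, 1], [0, 0, 0, -0.952, -0.136, 0, 1], [0, 0, 0, -0.952, -0.136, 0, 1], [0, 0, 0, -0.952, -0.136, 0, 1]]]'
```

```text
time: 0.55
ee_pos: [0.2096, 0.589, 0.4028]
ee_rot: [-0.0, 0.456, 0.89, 0.001]
force: [0.4, 0.4, 0.1]
finger_gap: 1.001
finger_force: 0.0
time: 1.05
ee_pos: [0.3224, 0.3746, 0.4001]
ee_rot: [0.0, 0.453, 0.891, -0.0]
force: [0.8, -0.6, -0.2]
finger_gap: 1.004
finger_force: 0.0
```

To row units: -0.0476 m is -0.952, -0.0068 m is -0.136.

```bash
python3 drive.py '[[[0, 0, 0, -0.952, -0.136, 0, 1], [0, 0, 0, -0.952, -0.136, 0, 1], [0, 0, 0, -0.952, -0.136, 0, 1], [0, 0, 0, -0.952, -0.136, 0, 1], [0, 0, 0, -0.952, -0.136, 0, 1]]]'
python3 drive.py '[[[0, 0, 0, -0.952, -0.136, 0, 1], [0, 0, 0, -0.952, -0.136, 0, 1], [0, 0, 0, -0.952, -0.136, 0, 1], [0, 0, 0, -0.952, -0.136, 0, 1], [0, 0, 0, -0.952, -0.136, 0, 1]]]'
python3 drive.py '[[[0, 0, 0, -0.952, -0.136, 0, 1], [0, 0, 0, -0.952, -0.136, 0, 1], [0, 0, 0, -0.952, -0.136, 0, 1], [0, 0, 0.0439, 0, 0, 0.372, 1], [0, 0, 0.0439, 0, 0, 0.372, 1]]]'
python3 drive.py '[[[0, 0, 0.0439, 0, 0, 0.372, 1], [0, 0, 0.0439, 0, 0, 0.372, 1], [0, 0, 0.0439, 0, 0, 0.372, 1], [0, 0, 0.0439, 0, 0, 0.372, 1], [0, 0, 0.0439, 0, 0, 0.372, 1]]]'
python3 drive.py '[[[0, 0, 0, 0, 0, 0, 1], [0, 0, 0, 0, 0, 0, 1]]]'
python3 - <<'E'
from h import *
from cell import bot
s=bot.state();f=bot.grab_frame("wrist");cv2.imwrite("pics/w1.png",f["color"])
np.savez("w1.npz",pos=s["ee_pos"],rot=s["ee_rot"],**f);print(s["qpos"],s["ee_pos"],s["ee_rot"])
E
```

```text
time: 1.55
ee_pos: [0.4349, 0.162, 0.4004]
ee_rot: [0.0, 0.454, 0.891, 0.0]
force: [0.1, 0.3, 0.1]
finger_gap: 1.0
finger_force: 0.0
time: 2.05
ee_pos: [0.5475, -0.0505, 0.4002]
ee_rot: [-0.0, 0.454, 0.891, 0.0]
force: [0.3, 0.8, 0.5]
finger_gap: 0.999
finger_force: 0.0
time: 2.55
ee_pos: [0.615, -0.1777, 0.362]
ee_rot: [-0.0, 0.575, 0.818, -0.0]
force: [-0.4, 1.0, -1.1]
finger_gap: 0.999
finger_force: 0.0
time: 3.05
ee_pos: [0.6144, -0.1759, 0.269]
ee_rot: [-0.0, 0.817, 0.576, -0.0]
force: [0.5, 0.4, -0.2]
finger_gap: 1.0
finger_force: 0.0
time: 3.25
ee_pos: [0.6145, -0.176, 0.2702]
ee_rot: [-0.0, 0.814, 0.58, -0.0]
force: [-0.2, -0.0, 0.0]
finger_gap: 1.005
finger_force: 0.0
[-2.81183224e-01  3.58221262e-01  1.58007393e+00 -2.84640704e-05
  1.20397021e+00  5.17254508e-02] [ 0.61454966 -0.17595159  0.270151  ] [-2.55263472e-04  8.14488667e-01  5.80179367e-01 -2.19467818e-04]
```

View pics/w1.png

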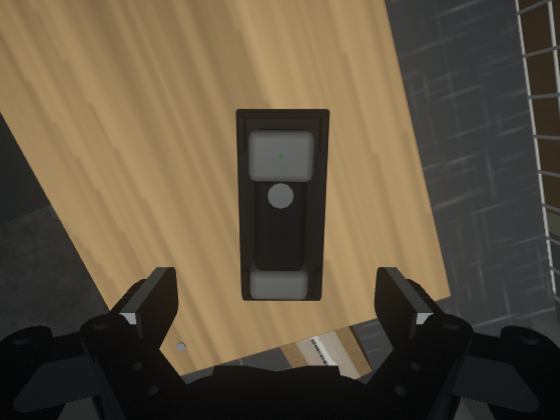

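```bash
cat >> h.py <<'E'
def wT(f):
    q=f["rot"];T=np.eye(4);T[:3,:3]=R.from_quat([q[1],q[2],q[3],q[0]]).as_matrix();T[:3,3]=f["pos"];return T@f["tool_from_camera"]
def yaw(d): return np.degrees(np.arctan2(d[1],d[0]))
E
python3 - <<'E'
from h import *
np.set_printoptions(precision=4,suppress=True)
f=load("w1");T=wT(f);g=cv2.cvtColor(f["color"],cv2.COLOR_BGR2GRAY)
hsv=cv2.cvtColor(f["color"],cv2.COLOR_BGR2HSV)
m=((hsv[...,1]<40)&(hsv[...,2]>80)).astype(np.uint8);m[:, :225]=0;m[:,340:]=0;m[:100]=0;m[303:]=0
n,l,st,c=cv2.connectedComponentsWithStats(m)
for i in range(1,n):
    if st[i,4]>150:
        x,y,w,h=st[i,:4];print(st[i],c[i],onz(f,c[i],.166,T))
        for p in [(x+w/2-.5,y-.5),(x+w/2-.5,y+h-.5),(x-.5,y+h/2),(x+w-.5,y+h/2)]:print("   ",onz(f,p,.166,T))
        if h>20:
            ys=np.arange(y+8,y+h-8);ctr=[[np.where(l[r]==i)[0].mean(),r] for r in ys]
# cradle: dark blob
d=((g<55)).astype(np.uint8);d[:, :200]=0;d[:,360:]=0;d[:95]=0;d[312:]=0
d=cv2.morphologyEx(d,cv2.MORPH_CLOSE,np.ones((45,45)))
k=max(cv2.findContours(d,0,2)[0],key=cv2.contourArea)
q=cv2.approxPolyDP(k,8,True)[:,0];print(q)
P=np.array([onz(f,p,.149,T) for p in q]);print(P,P.mean(0))
print("tool x yaw",yaw(R.from_quat(np.roll(f["rot"],-1)).as_matrix()[:,0]))
E
```

```text
[ 251  134   60   45 2538] [280.1281 155.9704] [ 0.6324 -0.1335  0.166 ]
    [ 0.6374 -0.1196  0.166 ]
    [ 0.6276 -0.1482  0.166 ]
    [ 0.6133 -0.1273  0.166 ]
    [ 0.6517 -0.1406  0.166 ]
[268 184  25  24 471] [280.0594 195.4756] [ 0.6234 -0.1594  0.166 ]
    [ 0.6261 -0.1514  0.166 ]
    [ 0.6206 -0.1677  0.166 ]
    [ 0.615  -0.1569  0.166 ]
    [ 0.6315 -0.1626  0.166 ]
[ 252  275   52   24 1152] [277.2474 286.3064] [ 0.5986 -0.2255  0.166 ]
    [ 0.602  -0.2162  0.166 ]
    [ 0.5954 -0.2353  0.166 ]
    [ 0.5799 -0.2196  0.166 ]
    [ 0.6172 -0.2325  0.166 ]
[[238 109]
 [243 299]
 [317 300]
 [328 110]]
[[ 0.6146 -0.0948  0.149 ]
 [ 0.5652 -0.2359  0.149 ]
 [ 0.6226 -0.2567  0.149 ]
 [ 0.674  -0.1161  0.149 ]] [ 0.6191 -0.1759  0.149 ]
tool x yaw 70.92632455884774
```

To row units: 0.03 m is 0.6, 0.025 m is 0.5, 0.014 rad is 0.0045.

```bash
python3 drive.py '[[[0, 0, 0.0045, -0.016, 0.048, 0.5, 1], [0, 0, 0, 0, 0, 0.6, 1], [0, 0, 0, 0, 0, 0.6, 1], [0, 0, 0, 0, 0, 0.4, 1], [0, 0, 0, 0, 0, 0.24, 1]]]' 40
python3 drive.py '[[[0, 0, 0, 0, 0, 0, 1], [0, 0, 0, 0, 0, 0, 0.3], [0, 0, 0, 0, 0, 0, 0.3], [0, 0, 0, 0, 0, 0, 0.3], [0, 0, 0, 0, 0, 0, 0.3]]]' 40
python3 drive.py '[[[0, 0, 0, 0, 0, 0, 0.3], [0, 0, 0, 0, 0, 0, 0.3], [0, 0, 0, 0, 0, 0, 0.3]]]' 40
python3 -c "
from cell import bot;s=bot.state();print(s['ee_pos'],s['ee_rot'],s['finger_gap'],s['finger_force'],s['force'])"
```

```text
time: 3.8
ee_pos: [0.6166, -0.1776, 0.1525]
ee_rot: [-0.0, 0.819, 0.574, -0.0]
force: [-0.4, 1.1, 0.6]
finger_gap: 1.001
finger_force: 0.0
time: 4.3
ee_pos: [0.6173, -0.1777, 0.1543]
ee_rot: [0.001, 0.82, 0.573, 0.001]
force: [-0.4, 0.0, 6.7]
finger_gap: 0.439
finger_force: 41.8
time: 4.6
ee_pos: [0.6173, -0.1778, 0.1544]
ee_rot: [0.001, 0.82, 0.573, 0.001]
force: [-0.5, -0.1, 5.4]
finger_gap: 0.437
finger_force: 41.7
[ 0.61731343 -0.1777525   0.15436448] [7.72713709e-04 8.19658230e-01 5.72852011e-01 6.02706424e-04] 0.4369394633268145 41.74607276916504 [-0.52343765 -0.09510285  5.36139023]
```

To row units: -0.02 m is -0.4, -0.017 m is -0.34, 0.09 rad is 0.0286.

```bash
python3 drive.py '[[[0, 0, 0, 0, 0, -0.2, 0.3], [0, 0, 0, 0, 0, -0.4, 0.3], [0, 0, 0, 0, 0, -0.34, 0.3], [0, 0, 0.0286, 0, 0, 0, 0.3], [0, 0, 0.0286, 0, 0, 0, 0.3]]]' 40
python3 drive.py '[[[0, 0, 0, 0.22, -0.356, 0, 0.3], [0, 0, 0, 0.4, -0.64, 0, 0.3], [0, 0, 0, 0.4, -0.64, 0, 0.3], [0, 0, 0, 0.4, -0.64, 0, 0.3], [0, 0, 0, 0.4, -0.64, 0, 0.3]]]'
python3 drive.py '[[[0, 0, 0, 0.348, -0.56, 0, 0.3], [0, 0, 0, 0.22, -0.36, 0.12, 0.3], [0, 0, 0, 0, 0, 0.13, 0.3], [0, 0, 0, 0, 0, 0, 0.3]]]'
python3 - <<'E'
from h import *
from cell import bot
s=bot.state();f=bot.grab_frame("wrist");cv2.imwrite("pics/w2.png",f["color"])
np.savez("w2.npz",pos=s["ee_pos"],rot=s["ee_rot"],**f);print(s["qpos"],s["ee_pos"],s["ee_rot"])
E
```

```text
time: 5.1
ee_pos: [0.6169, -0.1776, 0.2014]
ee_rot: [0.0, 0.869, 0.495, 0.0]
force: [0.0, -0.3, -2.5]
finger_gap: 0.436
finger_force: 40.8
time: 5.6
ee_pos: [0.536, -0.0241, 0.2005]
ee_rot: [0.0, 0.868, 0.497, 0.0]
force: [1.1, -0.5, -1.6]
finger_gap: 0.436
finger_force: 40.8
time: 6.0
ee_pos: [0.5113, 0.0227, 0.1873]
ee_rot: [-0.0, 0.868, 0.497, -0.0]
force: [0.7, 0.2, -1.8]
finger_gap: 0.435
finger_force: 40.8
[ 4.15578382e-02  2.52798083e-01  1.93309782e+00 -3.13235958e-04
  9.56393798e-01  5.71451787e-01] [0.51130929 0.02267952 0.18733513] [-4.70487647e-05  8.67549923e-01  4.97349971e-01 -3.68274575e-04]
```

View pics/w2.png

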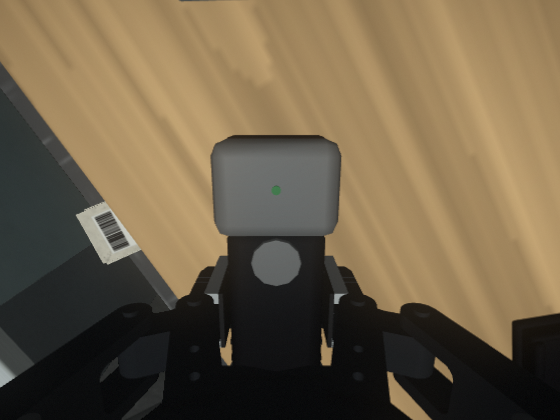

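```bash
for i in 1 2 3 4; do python3 drive.py '[[[0, 0, 0, 0, 0, 0, 0.3], [0, 0, 0, 0, 0, 0, 0.3], [0, 0, 0, 0, 0, 0, 0.3], [0, 0, 0, 0, 0, 0, 0.3], [0, 0, 0, 0, 0, 0, 0.3]]]' | head -2; done
python3 - <<'E'
from h import *
np.set_printoptions(precision=4,suppress=True)
f=load("w2");T=wT(f);z=f["pos"][2]-.0184+.030
Rt=R.from_quat(np.roll(f["rot"],-1)).as_matrix()
for p in [(276,263),(276,135),(212,185),(340,185)]: print(Rt.T@(onz(f,p,z,T)-f["pos"]))
E
```

```text
time: 6.55
ee_pos: [0.5118, 0.0224, 0.1876]
time: 7.05
ee_pos: [0.5117, 0.0226, 0.1876]
time: 7.55
ee_pos: [0.5117, 0.0225, 0.1876]
time: 8.05
ee_pos: [0.5117, 0.0225, 0.1876]
[ 0.0197  0.     -0.0116]
[ 0.0651  0.     -0.0116]
[ 0.0485 -0.0218 -0.0116]
[ 0.0485  0.0218 -0.0116]
```

```bash
python3 - <<'E'
from h import *
np.set_printoptions(precision=4,suppress=True)
s=load("scene")
P=[onz(s,(215+x/3-.33,100+y/3-.33),.138) for x,y in [(94,412),(166,454),(214,385)]]
print((P[0]+P[2])/2,yaw(P[2]-P[1]),yaw(P[0]-P[1]),np.linalg.norm(P[2]-P[1]),np.linalg.norm(P[0]-P[1]))
print(onz(s,(215+150/3-.33,100+362/3-.33),.241))
from cell import bot
f=bot.grab_frame("top");cv2.imwrite("pics/t2.png",cv2.resize(f["color"][150:290,185:441],None,fx=3,fy=3,interpolation=cv2.INTER_CUBIC))
E
```

```text
[0.6006 0.169  0.138 ] -120.13224605999179 -29.731675328543833 0.09581565128717498 0.09270072548170005
[0.6004 0.1748 0.241 ]
```

View pics/t2.png

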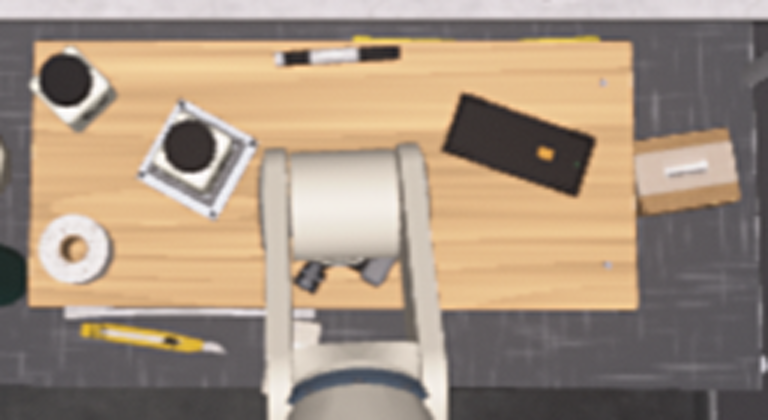

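```bash
python3 drive.py '[[[0, 0, 0, -0.22, 0.36, -0.25, 0.3], [0, 0, 0, -0.348, 0.56, 0, 0.3], [0, 0, 0, -0.4, 0.64, 0, 0.3], [0, 0, 0, -0.4, 0.64, 0, 0.3], [0, 0, 0, -0.4, 0.64, 0, 0.3]]]'
python3 drive.py '[[[0, 0, 0, -0.4, 0.64, 0, 0.3], [0, 0, 0, -0.22, 0.356, 0, 0.3], [0, 0, -0.0286, 0, 0, 0, 0.3], [0, 0, -0.0286, 0, 0, 0, 0.3], [0, 0, 0, 0, 0, 0, 0.3]]]'
python3 drive.py '[[[0, 0, 0, 0, 0, 0.28, 0.3], [0, 0, 0, 0, 0, 0.28, 0.3], [0, 0, 0, 0, 0, 0.24, 0.3], [0, 0, 0, 0, 0, 0.12, 0.3], [0, 0, 0, 0, 0, 0, 0.3]]]'
```

```text
time: 8.6
ee_pos: [0.5899, -0.127, 0.2001]
ee_rot: [0.0, 0.868, 0.497, 0.0]
force: [-0.2, 0.4, -1.7]
finger_gap: 0.442
finger_force: 40.9
time: 9.1
ee_pos: [0.6165, -0.1778, 0.1998]
ee_rot: [-0.0, 0.819, 0.573, -0.0]
force: [-0.2, 0.1, -1.1]
finger_gap: 0.441
finger_force: 40.9
time: 9.6
ee_pos: [0.6161, -0.1773, 0.1541]
ee_rot: [-0.001, 0.82, 0.573, -0.0]
force: [-4.0, 1.7, 6.8]
finger_gap: 0.44
finger_force: 42.3
```

To row units: -0.05 m is -1, -0.046 m is -0.92.

```bash
python3 drive.py '[[[0, 0, 0, 0, 0, 0, 0.6], [0, 0, 0, 0, 0, 0, 0.9], [0, 0, 0, 0, 0, 0, 1], [0, 0, 0, 0, 0, 0, 1], [0, 0, 0, 0, 0, 0, 1]]]'
python3 drive.py '[[[0, 0, 0, 0, 0, -0.4, 1], [0, 0, 0, 0, 0, -1, 1], [0, 0, 0, 0, 0, -0.92, 1], [0, 0, 0, 0, 0, 0, 1]]]'
python3 - <<'E'
from h import *
from cell import bot
np.set_printoptions(precision=4,suppress=True)
s=bot.state();f=bot.grab_frame("wrist");f=dict(f,pos=s["ee_pos"],rot=s["ee_rot"]);T=wT(f)
hsv=cv2.cvtColor(f["color"],cv2.COLOR_BGR2HSV)
m=((hsv[...,1]<40)&(hsv[...,2]>80)).astype(np.uint8);m[:, :225]=0;m[:,340:]=0;m[:100]=0;m[303:]=0
n,l,st,c=cv2.connectedComponentsWithStats(m)
for i in range(1,n):
    if st[i,4]>150:print(st[i],onz(f,c[i],.166,T))
E
```

```text
time: 10.1
ee_pos: [0.6166, -0.1775, 0.1539]
ee_rot: [-0.0, 0.82, 0.573, -0.0]
force: [0.6, -0.6, -0.2]
finger_gap: 0.998
finger_force: 0.0
time: 10.5
ee_pos: [0.6199, -0.1785, 0.2774]
ee_rot: [0.004, 0.82, 0.573, 0.004]
force: [0.7, 0.3, 0.6]
finger_gap: 1.004
finger_force: 0.0
[ 238  132   59   45 2446] [ 0.6314 -0.1331  0.166 ]
[256 181  25  24 453] [ 0.6226 -0.1589  0.166 ]
[ 243  269   51   24 1160] [ 0.5978 -0.2248  0.166 ]
```

To row units: -0.045 m is -0.9, -0.0168 m is -0.336.

```bash
python3 drive.py '[[[0, 0, 0, 0, 0, -0.9, 1], [0, 0, 0, 0, 0, -0.9, 1], [0, 0, 0, 0.8, -0.336, 0, 1], [0, 0, 0, 0.8, -0.336, 0, 1], [0, 0, 0, 0.8, -0.336, 0, 1]]]' 100
python3 drive.py '[[[0, 0, 0, 0.8, -0.336, 0, 1], [0, 0, 0, 0.8, -0.336, 0, 1], [0, 0, 0, 0.8, -0.336, 0, 1], [0, 0, 0, 0.8, -0.336, 0, 1], [0, 0, 0, 0.8, -0.336, 0, 1]]]'
python3 drive.py '[[[0, 0, 0, 0, 0, 0, 1], [0, 0, 0, 0, 0, 0, 1], [0, 0, 0, 0, 0, 0, 1]]]'
python3 - <<'E'
from h import *
from cell import bot
s=bot.state();f=bot.grab_frame("wrist");cv2.imwrite("pics/w3.png",f["color"])
np.savez("w3.npz",pos=s["ee_pos"],rot=s["ee_rot"],**f);print(s["qpos"],s["ee_pos"],s["ee_rot"])
E
```

```text
time: 11.05
ee_pos: [0.6099, -0.0464, 0.359]
ee_rot: [-0.0, 0.82, 0.572, -0.0]
force: [0.5, 0.1, 0.0]
finger_gap: 0.996
finger_force: 0.0
time: 11.55
ee_pos: [0.5997, 0.1708, 0.3586]
ee_rot: [-0.0, 0.82, 0.573, -0.001]
force: [0.2, 0.1, 0.2]
finger_gap: 1.0
finger_force: 0.0
time: 11.85
ee_pos: [0.6002, 0.1683, 0.3592]
ee_rot: [-0.0, 0.82, 0.573, -0.001]
force: [0.1, 0.0, 0.1]
finger_gap: 1.0
finger_force: 0.0
[ 2.71139951e-01  2.70844606e-01  1.50622061e+00 -4.92209269e-04
  1.36593017e+00  6.22604979e-01] [0.60024453 0.16825442 0.35919327] [-5.67062576e-06  8.19810519e-01  5.72634405e-01 -7.41566147e-04]
```

View pics/w3.png

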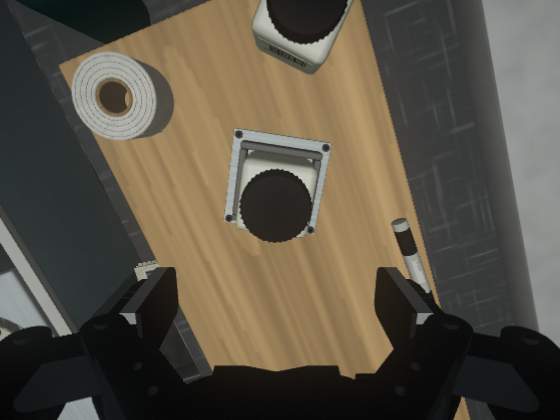

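```bash
python3 - <<'E'
from h import *
np.set_printoptions(precision=4,suppress=True)
f=load("w3");T=wT(f)
g=cv2.cvtColor(f["color"],cv2.COLOR_BGR2GRAY)
m=(g<48).astype(np.uint8);m[:150]=0;m[260:]=0;m[:,:225]=0;m[:,330:]=0
m=cv2.morphologyEx(m,cv2.MORPH_OPEN,np.ones((9,9)))
k=max(cv2.findContours(m,0,1)[0],key=cv2.contourArea)
e=cv2.fitEllipse(k);print(e,cv2.boundingRect(k))
c=onz(f,e[0],.241,T);x,y,w,h=cv2.boundingRect(k)
print(c,np.linalg.norm(onz(f,(x-.5,e[0][1]),.241,T)-onz(f,(x+w-.5,e[0][1]),.241,T)),np.linalg.norm(onz(f,(e[0][0],y-.5),.241,T)-onz(f,(e[0][0],y+h-.5),.241,T)))
Rt=R.from_quat(np.roll(f["rot"],-1)).as_matrix();print(Rt.T@(c-f["pos"]),"tool x yaw",yaw(Rt[:,0]))
P=[onz(f,p,.138,T) for p in [(239,134),(326,148),(228,217),(311,230)]]
n=.5*(P[0]+P[3]);print(n,(P[1]+P[2])/2,yaw(P[1]-P[0]),yaw(P[0]-P[2]))
E
```

```text
((275.4375915527344, 205.5965576171875), (69.57410430908203, 71.29244995117188), 175.6568603515625) (241, 170, 70, 72)
[0.6025 0.1753 0.241 ] 0.0524775062456074 0.055813214831748656
[ 0.0076 -0.0002  0.1182] tool x yaw 69.86832360305014
[0.6021 0.1718 0.138 ] [0.6014 0.1726 0.138 ] -29.092162639435447 60.38062752470189
```

To row units: 0.035 m is 0.7, 0.0055 m is 0.11.

```bash
python3 drive.py '[[[0, 0, 0, 0.11, 0, 0.4, 1], [0, 0, 0, 0, 0, 0.7, 1], [0, 0, 0, 0, 0, 0.7, 1], [0, 0, 0, 0, 0, 0.5, 1], [0, 0, 0, 0, 0, 0.2, 1]]]' 90
python3 drive.py '[[[0, 0, 0, 0, 0, 0, 1], [0, 0, 0, 0, 0, 0, 0.75], [0, 0, 0, 0, 0, 0, 0.5], [0, 0, 0, 0, 0, 0, 0.5], [0, 0, 0, 0, 0, 0, 0.5]]]' 90
python3 drive.py '[[[0, 0, 0, 0, 0, 0, 0.5], [0, 0, 0, 0, 0, 0, 0.5], [0, 0, 0, 0, 0, 0, 0.5]]]' 90
python3 -c "
from cell import bot;s=bot.state();print(s['ee_pos'],s['ee_rot'],s['qpos'],s['moment'],s['force'])"
```

```text
time: 12.4
ee_pos: [0.6011, 0.1725, 0.2322]
ee_rot: [-0.001, 0.82, 0.572, -0.002]
force: [-0.6, 0.4, 0.4]
finger_gap: 1.0
finger_force: 0.0
time: 12.9
ee_pos: [0.603, 0.1746, 0.2376]
ee_rot: [0.0, 0.82, 0.573, 0.001]
force: [-3.3, -0.9, 7.6]
finger_gap: 0.625
finger_force: 94.1
time: 13.2
ee_pos: [0.603, 0.1746, 0.2376]
ee_rot: [0.001, 0.82, 0.573, 0.001]
force: [-3.0, -2.0, 7.2]
finger_gap: 0.628
finger_force: 94.1
[0.60303096 0.17458339 0.2375661 ] [5.03743969e-04 8.19669948e-01 5.72834232e-01 1.36568493e-03] [ 2.79450211e-01  3.67631913e-01  1.64175747e+00 -7.36198962e-05
  1.12929278e+00  6.30357497e-01] [-0.21652718  0.39016123 -0.01089521] [-3.00062168 -1.97667965  7.19929289]
```

To row units: 0.0026 m is 0.052, -0.002 m is -0.04, -0.12 rad is -0.0382.

```bash
python3 drive.py '[[[0, 0, 0, 0.052, 0.022, -0.04, 0.5], [0, 0, -0.0159, 0, 0, 0, 0.5], [0, 0, -0.0318, 0, 0, 0, 0.5], [0, 0, -0.0382, 0, 0, 0, 0.5], [0, 0, -0.0382, 0, 0, 0, 0.5]]]' 90
python3 -c "
from cell import bot;s=bot.state();print(s['ee_pos'],s['moment'],s['force'])"
python3 drive.py '[[[0, 0, -0.0382, 0, 0, 0, 0.5], [0, 0, -0.0382, 0, 0, 0, 0.5], [0, 0, -0.0382, 0, 0, 0, 0.5], [0, 0, -0.0382, 0, 0, 0, 0.5], [0, 0, -0.0382, 0, 0, 0, 0.5]]]'
python3 drive.py '[[[0, 0, -0.0382, 0, 0, 0, 0.5], [0, 0, -0.0382, 0, 0, 0, 0.5], [0, 0, -0.0255, 0, 0, 0, 0.5], [0, 0, 0, 0, 0, 0, 0.5], [0, 0, 0, 0, 0, 0, 0.5]]]'
python3 -c "
from h import *
from cell import bot;s=bot.state();print(s['ee_pos'],s['moment'],s['force'],yaw(R.from_quat(np.roll(s['ee_rot'],-1)).as_matrix()[:,0]))"
```

```text
time: 13.7
ee_pos: [0.6036, 0.1765, 0.238]
ee_rot: [-0.0, 0.692, 0.722, -0.0]
force: [-5.7, 0.3, 6.3]
finger_gap: 0.628
finger_force: 96.6
[0.60363769 0.17654328 0.23802735] [-0.09022966  1.1482653  -0.19960907] [-5.74353558  0.28125318  6.30887906]
time: 14.2
ee_pos: [0.6028, 0.1761, 0.2384]
ee_rot: [-0.001, 0.447, 0.894, -0.001]
force: [-9.4, -3.1, 9.5]
finger_gap: 0.627
finger_force: 97.1
time: 14.7
ee_pos: [0.6027, 0.1759, 0.2387]
ee_rot: [-0.001, 0.301, 0.954, -0.001]
force: [-10.8, -3.5, 11.7]
finger_gap: 0.631
finger_force: 97.4
[0.60273232 0.17591284 0.23869941] [-0.71193173  1.94366996 -0.08385687] [-10.81278511  -3.48371729  11.68419168] 144.95338459368637
```

To row units: -0.003 m is -0.06, -0.002 m is -0.04.

```bash
python3 drive.py '[[[0, 0, 0, 0, 0, -0.06, 0.5], [0, 0, 0, 0, 0, -0.06, 0.5], [0, 0, 0, 0, 0, -0.04, 0.5], [0, 0, 0, 0, 0, 0, 0.5], [0, 0, 0, 0, 0, 0, 0.5]]]'
python3 -c "
from cell import bot;s=bot.state();print(s['ee_pos'],s['moment'],s['force'])"
```

```text
time: 15.2
ee_pos: [0.6041, 0.1764, 0.2452]
ee_rot: [-0.0, 0.301, 0.954, -0.0]
force: [-3.5, -2.4, 1.6]
finger_gap: 0.629
finger_force: 96.1
[0.60406761 0.17637071 0.24520453] [-0.32419268  0.65438578  0.01046759] [-3.52475102 -2.43047116  1.56120929]
```

To row units: -0.002 m is -0.04, -0.001 m is -0.02.

```bash
python3 drive.py '[[[0, 0, 0, 0, 0, -0.04, 0.5], [0, 0, 0, 0, 0, -0.02, 0.5], [0, 0, 0, 0, 0, 0, 0.5], [0, 0, 0, 0, 0, 0, 0.5]]]'
python3 -c "
from cell import bot;s=bot.state();print(s['ee_pos'],s['moment'],s['force'])"
```

```text
time: 15.6
ee_pos: [0.6042, 0.1764, 0.248]
ee_rot: [-0.0, 0.301, 0.954, -0.0]
force: [-3.2, -1.8, -0.6]
finger_gap: 0.631
finger_force: 95.9
[0.6042116  0.17641444 0.24801838] [-0.18282556  0.42059233 -0.03890154] [-3.18347325 -1.78520184 -0.58826825]
```

The manual's scale: shifts go in shares of 50 mm and turns go in shares of pi rad. Converting my numbers, -0.003 m is -0.06, -0.002 m is -0.04.

```bash
python3 drive.py '[[[0, 0, 0, 0.02, -0.04, -0.04, 0.5], [0, 0, 0, 0, 0, -0.06, 0.5], [0, 0, 0, 0, 0, 0, 0.5]]]'
python3 drive.py '[[[0, 0, 0, 0, 0, -0.1, 0.5], [0, 0, 0, 0, 0, -0.1, 0.5], [0, 0, 0, 0, 0, -0.16, 0.5], [0, 0, 0, 0, 0, -0.24, 0.5], [0, 0, 0, 0, 0, 0, 0.5]]]'
python3 drive.py '[[[0, 0, 0, 0, 0, 0, 0.5], [0, 0, 0, 0, 0, 0, 0.5], [0, 0, 0, 0, 0, 0, 0.5]]]'
python3 - <<'E'
from h import *
from cell import bot
for n in("top","scene"):
    f=bot.grab_frame(n);c=f["color"]
    c=c[150:260,185:320] if n=="top" else c[190:300,215:350]
    cv2.imwrite(f"pics/{n}f.png",cv2.resize(c,None,fx=4,fy=4,interpolation=cv2.INTER_CUBIC))
a=[cv2.imread(f"pics/{n}f.png")[:, :400] for n in("top","scene")]
cv2.imwrite("pics/fin.png",np.hstack(a))
E
```

```text
time: 15.9
ee_pos: [0.6027, 0.1756, 0.2538]
ee_rot: [0.001, 0.301, 0.954, 0.0]
force: [-2.6, 0.3, -0.2]
finger_gap: 0.625
finger_force: 95.9
time: 16.4
ee_pos: [0.6034, 0.1756, 0.2857]
ee_rot: [0.002, 0.301, 0.954, 0.001]
force: [-0.7, -0.7, -0.1]
finger_gap: 0.626
finger_force: 95.9
time: 16.7
ee_pos: [0.6021, 0.1752, 0.2826]
ee_rot: [-0.0, 0.301, 0.954, -0.0]
force: [-0.6, -0.7, -0.3]
finger_gap: 0.627
finger_force: 95.9
```

View pics/fin.png

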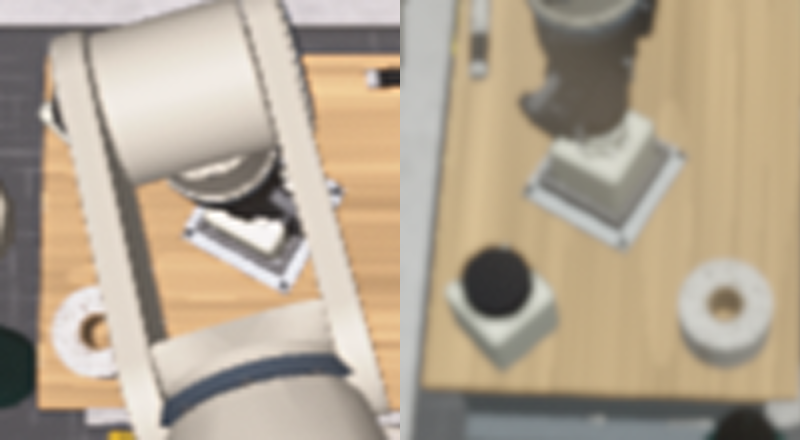

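The final picture shows the nested jar still seated, with its white threaded neck exposed under the gripper at about (610,125) in the right half. The vertical force of about −0.3 N means the gripper carries only the cap.

```bash
python3 -c "
from cell import bot;print(bot.hand_in())"
```

```text
the job is handed in; nothing more can be done
None
```

I handed the job in at about 17 s: the label was scanned for over 2 s, the scanner is back in its cradle and released, and the cap was turned 75° and is held about 24 mm above the open mouth with the jar still in its nest; the hand-in call gave no verdict.

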